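Raise the funnel stand to its locked bottling height

TASK

Get the funnel stand ready for bottling: take the round knob on top of the telescoping stand that carries the open ring, and pull its mast up until the lock button clicks out of the hole in the tube, so that the mast stays locked at full height when you let go. Leave the other stand, the one with the slanted sheet plate, pushed down as it is.

Things in the scene. Friction and masses are not known exactly. Their poses are not given: they have to be found in the camera images.
- funnel_knob (a point): Centre of the black round knob, 32 mm across and 28 mm tall (flat top 14 mm above this point), on the mast of the funnel stand; grip from above at any yaw. z up, x from mast to ring. Below the knob: bare mast 16 mm across for 26 mm, then a hub with an arm to an open wire ring, 76 mm outside, centre 95 mm behind and 49 mm below this point. Mast down, this point is 200 mm above the table.
- funnel_mast (a joint): How far (m) that mast is pulled straight up out of its upright tube (23 mm across, top 140 mm above the table, round base 100 mm across, fixed): 0 down, 0.090 the lock button meets its hole, 0.0915 firm end stop. Starts between 0 and 0.025. Friction about 6 N plus weight about 3 N; it stays where it is left, locked or not.
- funnel_button (a joint): How far (m) the sprung lock button of the funnel stand stands out: about 0 held in, hidden in the tube; 0.006 clicked out. A steel pin 9 mm across that springs out by itself from the dark round hole on the robot's side of the tube, 118 mm above the table, once the mast is within about 2 mm of 0.090; it then locks the mast. It need not be touched.
- sheet_knob (a point): Centre of the knob of the other stand, a bystander: same base, tube, mast and knob, this point 200 to 210 mm above the table, but its mast carries a slanted solid aluminium sheet plate, 90 by 110 mm, in place of the ring. To be left as it is.
Not all that is in view belongs to the job. Leave any red look-alike of the part that bears funnel_knob alone.

How it is judged:
At the end, for the whole second after the job is handed in: The mast of the funnel stand is at least 85 mm up and at rest, its lock button stands out of the tube by more than 4 mm, and the knob of the sheet stand is within 15 mm of where it started (value of joint funnel_mast above 0.085 m and value of joint funnel_button above 0.004 m and velocity of joint funnel_mast below 0.01 m/s and distance of sheet_knob from where it was at the start of the episode below 0.015 m); the robot touches nothing.
It fails at once if the mast of the other stand, the one with the sheet plate, is moved by more than 15 mm (distance of sheet_knob from where it was at the start of the episode above 0.015 m).
It also fails if it takes over 32 s, if anything falls off the work surface, if the arm or the gripper's body presses on something with over 40 N, if the wrist force passes 120 N, or if a joint passes its speed limit or range.

ROBOT

A 6-joint arm with a two-finger parallel gripper is mounted at the origin on a cart in front of the work surface, level with it; the furniture and walls round the work are solid. World frame = base frame: x ahead of the robot, y to its left, z up, the work surface at z = 0. Lengths are in m, angles in rad, forces in N, time in s.
With the tool pointing down it reaches from about 0.225 to 0.875 m from the base axis. Payload 3.4 kg.
Tool frame: the origin (TCP) lies at the very end of the fingers, on their centre line; the grasp point (between the pads) lies 19 mm behind it; z points along the fingers, x is the direction in which the jaws open and shut, and the axes are right-handed (so a half turn about z gives the same grasp; the last joint's range is limited). The gripper opens to 85 mm and grips with 20 to 120 N. Pads are 22 mm wide; open, the fingers measure 114 mm over their backs; the gripper's body (76 mm by 85 mm) begins 54 mm behind the grasp point. The pads swing forward as they close: fully open they stand 13 mm farther back than shut.
Start: joints at [1.033, 0.276, 1.505, -0, 1.361, -0.121], TCP at [0.233, 0.526, 0.231] pointing down, gripper open.
Joint ranges: [-2.89, 2.89], [-0.75, 2.08], [0.22, 2.7], [-1.18, 4.32], [0.11, 2.71], [-2.7, 2.7]. Speed limits (rad/s): [2.57, 2.57, 3.14, 3.14, 3.14, 3.14].

INTERFACE

Orientations are given as a unit quaternion [w, x, y, z].
In Python, from rig import manip gives the robot as it stands.
- The arm moves only by the tool carry_out, never from a script. Its argument "series" is a list of rows, each a list of 2 entries, a list of its own where there are three numbers: the shift along the tool's x, y, z in mm, then the turn about the tool's z in degrees. A call has 1 to 10 rows; each row shifts and turns the pose as measured when the row begins, along the tool's axes as they then stand; what a row does not reach is not made up. A row lasts 1/12 s, in which the tool goes at most 41.7 mm and 7.16 degrees, less where a joint would pass 70% of its speed; a pose out of reach is approached as far as the arm can. A call is refused whole if a number of a shift passes 41.7 or a number of a turn 7.16, either way. A call with a gripper value outside its range is refused whole. "fingers" is the finger opening in mm, from 0 to 85.4, set as the call begins (left out, the last holds). The fingers move at their own pace and stop on an object; "squeeze" is the grip in N (left out, the last holds). Time passes only in rows, so rows that do not move let the fingers close. It gives the time, the measured TCP pose, the force and the opening at its end, in the units of the state.
- manip.get_state(): the state, without advancing time (a new reading comes with each control period).
- manip.get_image(name): name is "side" or "top" or "wrist"; returns a dict with "frame" (480x640x3 uint8, blue, green, red), "K" (3x3 intrinsics, pixels), "rvec" (rotation vector, rad) and "tvec" (3), from world to camera coordinates, as OpenCV has them; the wrist camera has in their place "mount" (4x4, takes a point from camera to tool coordinates, whose origin is the TCP and whose axes are the tool frame's). Camera axes: x right, y down, z forward; pixel columns grow to the right and rows downward; lengths in m; the calibration is good to about 2 mm. The wrist camera is an equidistant fisheye: a pixel r from the principal point sees the ray r / f radians off the axis. A picture is of the moment at which its call begins: read the wrist's pose just before it. There is no depth.
- manip.sign_off(): hands the job in, once; it reports no verdict.
The state is a dict: "clock": time; "qpos": joint angles; "qd": joint speeds; "effort": joint torques, N m; "position": TCP position; "ee_rot": TCP orientation; "contact_force": force on the tool from outside, world axes, zero at the start; "moment": the same for the moment, N m; "width": finger opening in m.
Only numpy, scipy, OpenCV 4.12 (cv2) and the standard library are available. Lean on these libraries where they do the work, as an engineer would, in place of code of your own. Each camera call takes 0.05 s, during which the arm holds its last target. There are 200 camera calls.

## Working session

There is one attempt and no reset: what is moved stays moved. The work goes in short steps, Python scripts to look and compute and a tool call to move; the robot and the scene stay as the last step left them, time stands still between calls to the robot, and variables do not carry over. Pictures are saved under pics/ and viewed, about 8 in all and at most 12, crops included, and the job is handed in when it is done.

Besides the shell and the picture viewer there is one more tool, called after "Call:" as name([rows], argument=value, ...), one row to a line, values as JSON. carry_out: Moves the arm, as the interface text tells. Its arguments: {"type":"object","properties":{"series":{"type":"array","items":{"type":"array"}},"fingers":{"type":"number"},"squeeze":{"type":"number"}},"required":["series"]}

```bash
mkdir -p pics; cat > h.py <<'E'
from rig import manip
import numpy as np, cv2
def ray(im,uv):
    R=cv2.Rodrigues(np.array(im['rvec'],float))[0];t=np.array(im['tvec'],float).ravel()
    d=R.T@np.linalg.inv(np.array(im['K']))@np.array([*uv,1.]);return -R.T@t,d/np.linalg.norm(d)
def plane(im,uv,z):
    o,d=ray(im,uv);return o+d*(z-o[2])/d[2]
def two(a,ua,b,ub):
    (o,d),(p,e)=ray(a,ua),ray(b,ub)
    s=np.linalg.lstsq(np.c_[d,-e],p-o,rcond=None)[0];A=o+s[0]*d;B=p+s[1]*e
    return (A+B)/2,np.linalg.norm(A-B)
E
python3 - <<'E'
from h import *
import pickle
s=manip.get_state();print(s)
d={}
for n in('side','top'):
    d[n]=manip.get_image(n);cv2.imwrite(f'pics/{n}0.png',d[n]['frame']);print(n,ray(d[n],(320,240)))
pickle.dump(d,open('d.pkl','wb'))
E
```

```text
{'clock': 0.0, 'qpos': array([ 1.03300674e+00,  2.76613872e-01,  1.50612994e+00,  4.52585002e-06,
        1.36068971e+00, -1.20997342e-01]), 'qd': array([ 8.73230786e-05,  1.52652961e-03, -1.57888338e-05,  2.70312180e-04,
        5.97701475e-04, -6.02596818e-05]), 'effort': array([ 3.46198767e-04, -4.16781414e+01, -2.45811886e+01, -4.69766983e-04,
        1.11128765e-02, -4.69975674e-06]), 'position': array([0.23250989, 0.52532351, 0.23043021]), 'ee_rot': array([ 4.03340795e-04,  8.38101745e-01,  5.45513169e-01, -8.27359407e-04]), 'contact_force': array([ 0.17295104, -0.58645734, -0.30253492]), 'moment': array([-0.02549176, -0.02213452,  0.06337448]), 'width': 0.08540982675763704}
side (array([ 0.42398193, -1.5851282 ,  0.80026603]), array([ 0.11341494,  0.8958051 , -0.4297328 ]))
top (array([ 0.43200526, -0.20584099,  1.52793034]), array([ 0.12079606,  0.01307984, -0.99259117]))
```

View pics/side0.png

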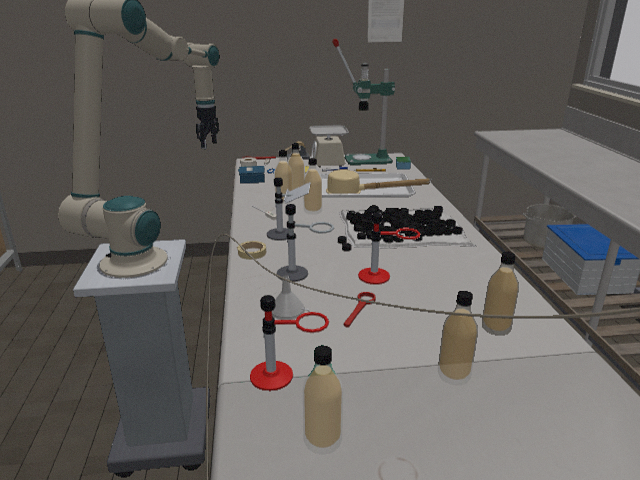

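View pics/top0.png

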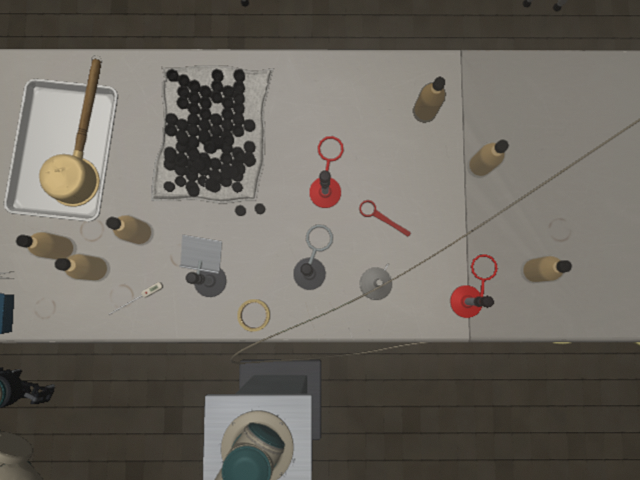

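The ring candidates are the grey stand at top (310,270) with its ring at (319,238), and the red look-alikes at (325,185) and (468,300). The grey stand at (205,280) carries the sheet plate. The grey ring stand fits the description, so I'll confirm it in a crop and triangulate. The cable needs checking too.

```bash
python3 - <<'E'
from h import *
import pickle
d=pickle.load(open('d.pkl','rb'))
a=cv2.resize(d['top']['frame'][215:345,170:350],None,fx=3.3,fy=3.3,interpolation=2)[:,:]
b=cv2.resize(d['side']['frame'][165:295,230:350],None,fx=3.3,fy=3.3,interpolation=2)
a=cv2.resize(a,(400,289));c=np.zeros((429,800,3),np.uint8);c[:289,:400]=a;c[:429,400:796]=b[:429]
cv2.imwrite('pics/crop.png',c)
T,S=d['top'],d['side']
print('base',plane(T,(310,273),0.0),plane(S,(292,273),0.0))
print('knob',two(T,(307,268),S,(291,210)), plane(T,(307,268),.214))
print('ring',two(T,(319,238),S,(321,227)))
print('sheet knob',two(T,(193,278),S,(279,183)))
print('sheetbase',plane(T,(209,281),0.0))
# cable: epipolar match by sampled points in side polyline
top=[(235,353),(275,333),(365,290),(465,235),(560,175),(635,123)]
side=np.array([(222,237),(240,250),(262,268),(300,285),(350,298),(400,308),(450,314),(520,318),(600,317),(639,314)],float)
side=np.vstack([np.linspace(p,q,30) for p,q in zip(side,side[1:])])
for u in top:
    r=[two(T,u,S,v) for v in side];k=min(r,key=lambda x:x[1]);print('cable',u,k)
E
```

```text
base [ 0.51583946 -0.15515826  0.        ] [ 0.51622315 -0.14781326  0.        ]
knob (array([ 0.51744712, -0.15446387,  0.21838393]), np.float64(0.0008198087826517485)) [ 0.51732134 -0.15427655  0.214     ]
ring (array([ 0.60342768, -0.18526775,  0.17153662]), np.float64(0.0016264855668276755))
sheet knob (array([0.49482326, 0.14972823, 0.19921165]), np.float64(0.006372374575247691))
sheetbase [0.49138721 0.15394316 0.        ]
cable (235, 353) (array([0.28501602, 0.06258337, 0.04232782]), np.float64(0.012199599082446168))
cable (275, 333) (array([ 0.3377936 , -0.05613813,  0.06216411]), np.float64(0.00034060488081558084))
cable (365, 290) (array([ 0.46176209, -0.31662575,  0.09245115]), np.float64(0.00011756416304652412))
cable (465, 235) (array([ 0.61131784, -0.58714154,  0.17266646]), np.float64(0.000783691355495857))
cable (560, 175) (array([ 0.75590127, -0.81338752,  0.26503181]), np.float64(0.0007859081028101643))
cable (635, 123) (array([ 0.86644035, -0.96573892,  0.3478786 ]), np.float64(0.0006445363755596622))
```

View pics/crop.png

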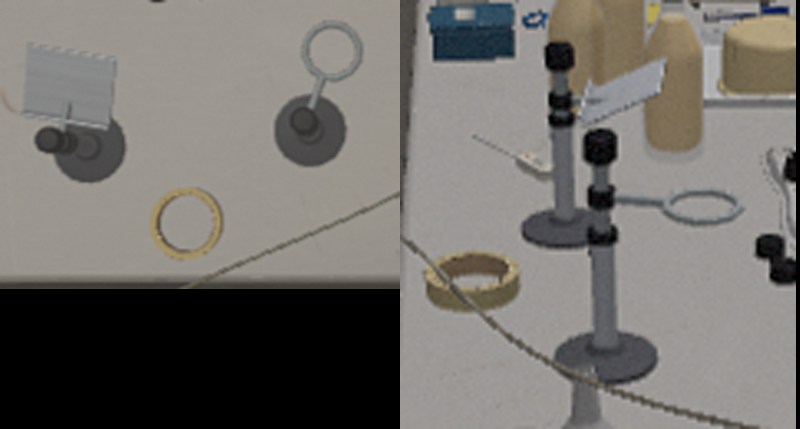

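The crop confirms it. The near grey stand has an open wire ring, and the far one has the slanted plate. The knob is at about (0.517,-0.154,0.217), and the cable runs low in front, so it's clear of the path. The jaw axis is already across the ring arm, so no turn is needed. I'll go up and over.

Call:
carry_out([
  [[0,0,-40],0],
  [[0,0,-40],0],
  [[0,0,-40],0],
  [[-25,27,0],0],
  [[-25,27,0],0],
  [[-25,27,0],0],
  [[-25,27,0],0],
  [[-25,27,0],0],
  [[-25,27,0],0],
  [[-25,27,0],0],
], fingers=85)

```text
clock: 0.93
position: [0.335, 0.2855, 0.3507]
ee_rot: [0.002, 0.834, 0.551, -0.006]
contact_force: [0.7, 0.8, 0.1]
width: 0.0849
```

Call:
carry_out([
  [[-25,27,0],0],
  [[-25,27,0],0],
  [[-25,27,0],0],
  [[-25,27,0],0],
  [[-25,27,0],0],
  [[-25,27,0],0],
  [[-25,27,0],0],
  [[-25,27,0],0],
  [[-25,27,0],0],
  [[-25,27,0],0],
])

```text
clock: 1.77
position: [0.486, -0.0683, 0.3504]
ee_rot: [0.001, 0.834, 0.552, -0.007]
contact_force: [-0.3, 1.0, 0.1]
width: 0.085
```

Call:
carry_out([
  [[-22,21,0],0],
  [[-22,21,0],0],
  [[-22,20,0],0],
  [[0,0,0],0],
  [[0,0,0],0],
])

```text
clock: 2.18
position: [0.5196, -0.1661, 0.3464]
ee_rot: [-0.001, 0.837, 0.548, -0.009]
contact_force: [-0.8, -0.0, -0.2]
width: 0.0848
```

```bash
cat >> h.py <<'E'
from scipy.spatial.transform import Rotation as Ro
def wrist(im,s):
    w,x,y,z=s['ee_rot'];R=Ro.from_quat([x,y,z,w]).as_matrix();M=np.array(im['mount']);p=np.array(s['position'])
    return R@M[:3,:3],R@M[:3,3]+p
def wray(im,s,uv):
    R,o=wrist(im,s);K=np.array(im['K']);v=np.array([(uv[0]-K[0,2])/K[0,0],(uv[1]-K[1,2])/K[1,1]]);r=np.linalg.norm(v)
    return o,R@np.array([*(np.sin(r)*v/r),np.cos(r)])
def wproj(im,s,P):
    R,o=wrist(im,s);c=R.T@(np.array(P)-o);r=np.hypot(c[0],c[1]);th=np.arctan2(r,c[2]);K=np.array(im['K'])
    return K[0,2]+K[0,0]*th*c[0]/r,K[1,2]+K[1,1]*th*c[1]/r
E
python3 - <<'E'
from h import *
import pickle
s=manip.get_state();im=manip.get_image('wrist');pickle.dump((s,im),open('w.pkl','wb'))
print(s['position'],s['ee_rot']);print(im['K'],np.array(im['mount']))
print('pred knob top',wproj(im,s,(.517,-.154,.229)))
cv2.imwrite('pics/w1.png',im['frame'])
E
```

```text
[ 0.51963515 -0.16612483  0.3463597 ] [-5.14246439e-04  8.36741841e-01  5.47526774e-01 -8.78971209e-03]
[[371.64829954   0.         319.62241663]
 [  0.         371.64829954 241.48586217]
 [  0.           0.           1.        ]] [[ 9.99999983e-01  1.04236370e-04 -1.50748575e-04  1.01289700e-03]
 [-5.67503927e-05  9.58200246e-01  2.86098385e-01 -7.34720710e-02]
 [ 1.74269179e-04 -2.86098372e-01  9.58200236e-01 -1.42511735e-01]
 [ 0.00000000e+00  0.00000000e+00  0.00000000e+00  1.00000000e+00]]
pred knob top (np.float64(334.4947297306936), np.float64(228.0456663799742))
```

View pics/w1.png

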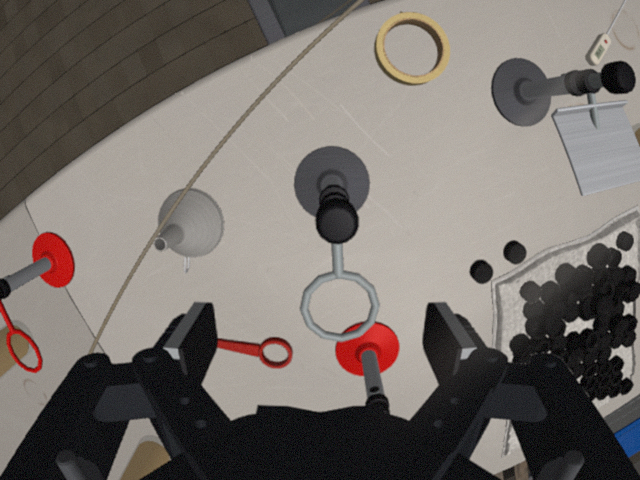

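The wrist view shows the knob at about (338,220), against a prediction of (334,228). The ring is straight below it between the fingers, and the sheet stand is well off at upper right.

```bash
python3 - <<'E'
from h import *
import pickle
s,im=pickle.load(open('w.pkl','rb'));d=pickle.load(open('d.pkl','rb'))
g=im['frame'][205:250,310:365].max(2);m=(g<45).astype(np.uint8)
n,l,st,c=cv2.connectedComponentsWithStats(m);k=1+st[1:,4].argmax();print(st[k],c[k]+[310,205])
def at(uv,z):
    o,r=wray(im,s,uv);return o+r*(z-o[2])/r[2]
for z in(.2,.215,.23):print(z,at((338,222),z))
# ray with side
o,r=wray(im,s,(338,222));
for v in((291,204.5),(291,210)):
    p,e=ray(d['side'],v);q=np.linalg.lstsq(np.c_[r,-e],p-o,rcond=None)[0];print(o+q[0]*r,p+q[1]*e)
w,x,y,z=s['ee_rot'];R=Ro.from_quat([x,y,z,w]).as_matrix()
print(1000*R.T@(np.array([.517,-.154,.25])-s['position']));print(R)
E
```

```text
[  6   0  42  38 609] [334.00656814 220.47947455]
0.2 [ 0.52043538 -0.15164222  0.2       ]
0.215 [ 0.51704084 -0.15075577  0.215     ]
0.23 [ 0.51364631 -0.14986931  0.23      ]
[ 0.51301076 -0.14970334  0.23280842] [ 0.51860756 -0.14957568  0.23406745]
[ 0.51669551 -0.15066559  0.21652596] [ 0.51810857 -0.15062913  0.21684359]
[11.41816626 -6.25922663 96.27873879]
[[ 0.40027435  0.91626808 -0.01527257]
 [ 0.91628616 -0.40042834 -0.00876462]
 [-0.01414631 -0.01048579 -0.99984495]]
```

Call:
carry_out([
  [[13,-7,0],0],
  [[0,0,25],0],
  [[0,0,25],0],
  [[0,0,25],0],
  [[0,0,0],0],
  [[0,0,0],0],
])

```text
clock: 2.73
position: [0.5152, -0.14, 0.2714]
ee_rot: [-0.001, 0.835, 0.551, -0.006]
contact_force: [0.3, -0.4, 1.0]
width: 0.0845
```

```bash
python3 - <<'E'
from h import *
s=manip.get_state();im=manip.get_image('wrist')
w,x,y,z=s['ee_rot'];R=Ro.from_quat([x,y,z,w]).as_matrix()
print(s['position'],1000*R.T@(np.array([.516,-.152,.199])-s['position']))
print(wproj(im,s,(.516,-.152,.231)))
cv2.imwrite('pics/w2.png',im['frame'])
E
```

```text
[ 0.51517068 -0.14002919  0.2713901 ] [-9.96814583  6.07568217 72.4433334 ]
(np.float64(298.5844521977595), np.float64(285.55733161393806))
```

View pics/w2.png

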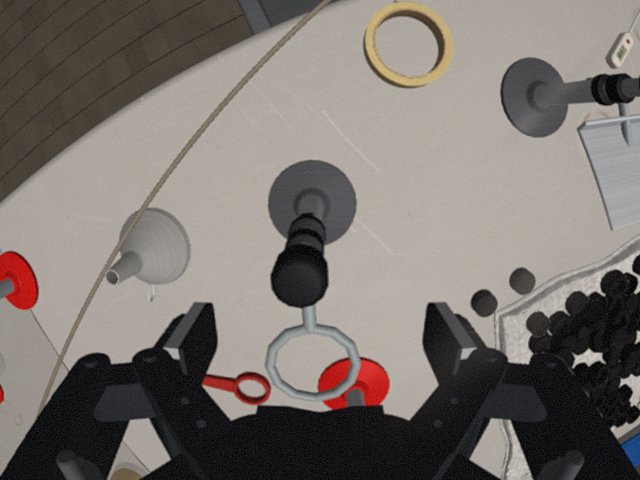

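The knob top is at about (300,281), close to the predicted (299,286). The estimate holds, but the tool overshot by about 10 mm, so I'll correct that and go down.

Call:
carry_out([
  [[-5,3,0],0],
  [[-4,2,0],0],
  [[0,0,0],0],
  [[0,0,0],0],
])

```text
clock: 3.12
position: [0.5183, -0.15, 0.277]
ee_rot: [0.003, 0.834, 0.552, -0.004]
contact_force: [0.2, 0.6, -0.3]
width: 0.0851
```

Call:
carry_out([
  [[-2,-1,15],0],
  [[0,0,15],0],
  [[0,0,15],0],
  [[0,0,0],0],
])

```text
clock: 3.45
position: [0.5193, -0.1542, 0.2352]
ee_rot: [0.007, 0.834, 0.551, -0.001]
contact_force: [-1.1, 0.5, -0.1]
width: 0.0852
```

Call:
carry_out([
  [[0,-3,12],0],
  [[0,0,12],0],
  [[0,0,12],0],
  [[0,0,0],0],
])

```text
clock: 3.78
position: [0.519, -0.1553, 0.2021]
ee_rot: [0.009, 0.835, 0.55, 0.001]
contact_force: [-0.1, -0.6, 0.3]
width: 0.0853
```

```bash
python3 - <<'E'
from h import *
s=manip.get_state();im=manip.get_image('wrist');i2=manip.get_image('side')
print(s['position'],s['ee_rot'],s['contact_force'])
a=im['frame'][200:480,140:540];b=cv2.resize(i2['frame'][130:300,230:370],None,fx=2.4,fy=2.4)
c=np.zeros((410,740,3),np.uint8);c[:280,:400]=a;c[:408,400:736]=b;cv2.imwrite('pics/w3.png',c)
E
```

```text
[ 0.51904624 -0.15529028  0.20207519] [9.34250942e-03 8.34943032e-01 5.50256587e-01 7.34803992e-04] [-0.0994062  -0.57222777  0.25086037]
```

View pics/w3.png

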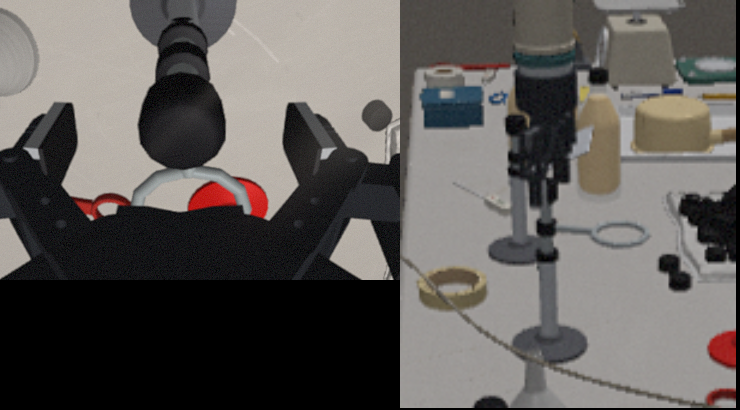

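The knob sits centred between the fingers, and the pads are level with it. Closing now.

Call:
carry_out([
  [[0,-2,3],0],
  [[0,0,0],0],
  [[0,0,0],0],
  [[0,0,0],0],
  [[0,0,0],0],
  [[0,0,0],0],
  [[0,0,0],0],
  [[0,0,0],0],
  [[0,0,0],0],
  [[0,0,0],0],
], fingers=0, squeeze=70)

```text
clock: 4.72
position: [0.5211, -0.1553, 0.2053]
ee_rot: [0.014, 0.835, 0.55, 0.005]
contact_force: [-1.0, 0.5, -0.4]
width: 0.0295
```

Call:
carry_out([
  [[0,0,0],0],
  [[0,0,0],0],
])

```text
clock: 4.88
position: [0.5211, -0.1553, 0.2054]
ee_rot: [0.014, 0.835, 0.55, 0.005]
contact_force: [-0.3, 0.0, -0.1]
width: 0.0298
```

```bash
python3 - <<'E'
from h import *
s=manip.get_state();im=manip.get_image('wrist');i2=manip.get_image('side')
print(s['position'],s['ee_rot'],s['contact_force'],s['width'])
w,x,y,z=s['ee_rot'];R=Ro.from_quat([x,y,z,w]).as_matrix();g=s['position']-R[:,2]*.019
print('grasp',g,'px',wproj(im,s,g),wproj(im,s,(.516,-.152,.217)))
a=im['frame'][200:480,140:540];b=cv2.resize(i2['frame'][130:300,230:370],None,fx=2.4,fy=2.4)
c=np.zeros((410,740,3),np.uint8);c[:280,:400]=a;c[:408,400:736]=b;cv2.imwrite('pics/w4.png',c)
E
```

```text
[ 0.52112887 -0.1552689   0.20537055] [0.01366989 0.83496065 0.55012023 0.00464473] [-0.31992176  0.00699092 -0.10607938] 0.029768640930067976
grasp [ 0.52069574 -0.15493227  0.22436263] px (np.float64(317.01483514786906), np.float64(333.0716863250275)) (np.float64(319.3626829913691), np.float64(311.4605235078326))
```

View pics/w4.png

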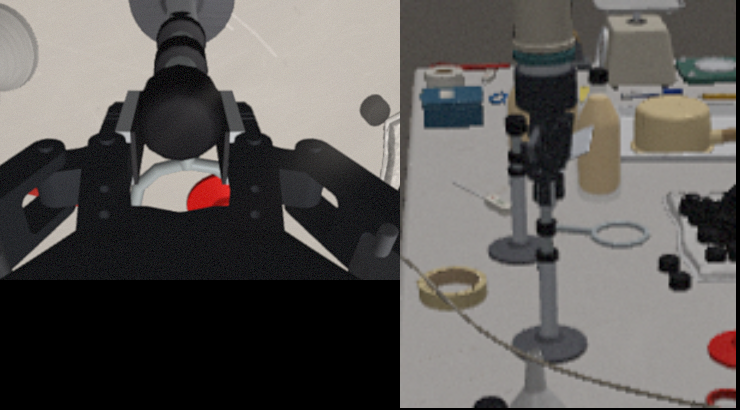

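The pads are on the knob. I'll pull up gently and watch the force.

Call:
carry_out([
  [[0,0,-8],0],
  [[0,0,-8],0],
  [[0,0,-8],0],
  [[0,1,-8],0],
  [[0,0,-8],0],
  [[0,1,-6],0],
])

```text
clock: 5.48
position: [0.5209, -0.1552, 0.2467]
ee_rot: [0.01, 0.835, 0.55, 0.002]
contact_force: [0.8, -0.9, -12.9]
width: 0.0296
```

Call:
carry_out([
  [[0,0,-8],0],
  [[0,0,-8],0],
  [[0,0,-6],0],
  [[0,0,0],0],
])

```text
clock: 5.82
position: [0.521, -0.1552, 0.2724]
ee_rot: [0.01, 0.835, 0.55, 0.002]
contact_force: [2.6, -0.1, -8.5]
width: 0.0294
```

Call:
carry_out([
  [[0,0,-5],0],
  [[0,0,-4],0],
  [[0,0,0],0],
])

```text
clock: 6.07
position: [0.5209, -0.1552, 0.2752]
ee_rot: [0.008, 0.835, 0.55, 0.001]
contact_force: [-0.3, -0.3, 4.4]
width: 0.0293
```

The force has changed, so the mast may be at its lock. I'll look for the button; the wrist camera sits on the robot's side of the tube.

```bash
python3 - <<'E'
from h import *
s=manip.get_state();im=manip.get_image('wrist');i2=manip.get_image('side')
print(s['position'],s['contact_force'],s['width'])
u=wproj(im,s,(.504,-.152,.118));print(u)
x,y=map(int,u);x0,y0=max(x-65,0),max(y-65,0)
a=cv2.resize(im['frame'][y0:y0+130,x0:x0+130],(400,400),interpolation=2);b=cv2.resize(i2['frame'][160:290,240:340],(400,520),interpolation=2)
c=np.zeros((520,800,3),np.uint8);c[:400,:400]=a;c[:520,400:]=b;cv2.imwrite('pics/w5.png',cv2.convertScaleAbs(c,alpha=1.5))
E
```

```text
[ 0.5209256  -0.15518546  0.27521654] [-0.33181244 -0.27044506  4.3503396 ] 0.029314620444063605
(np.float64(315.3197632937731), np.float64(200.28206970734476))
```

View pics/w5.png

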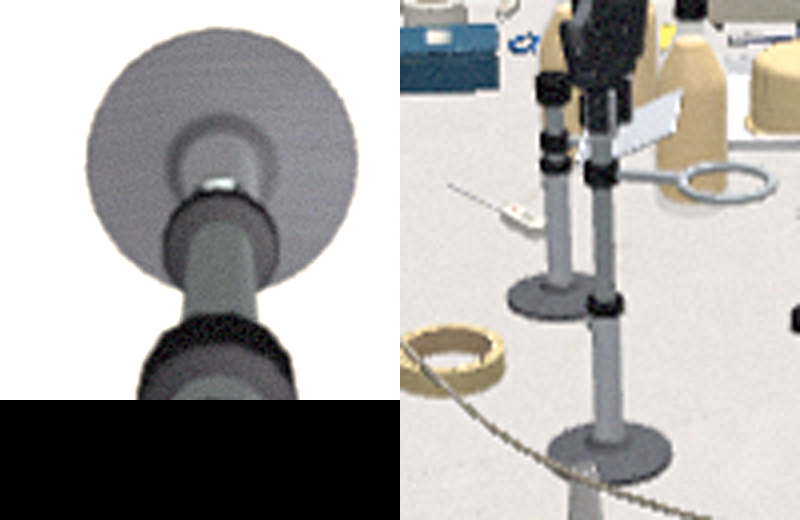

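The bright steel pin now shows under the collar on the robot's side, at about (222,185) in the crop: the button is out. I'll release and back off upward.

Call:
carry_out([
  [[0,0,0],0],
  [[0,0,0],0],
  [[0,0,0],0],
  [[0,0,0],0],
  [[0,0,0],0],
  [[0,0,0],0],
  [[0,0,0],0],
  [[0,0,0],0],
], fingers=85)

```text
clock: 6.83
position: [0.5204, -0.1552, 0.2865]
ee_rot: [0.014, 0.835, 0.55, 0.004]
contact_force: [0.2, -0.1, -0.4]
width: 0.0851
```

Call:
carry_out([
  [[0,0,-15],0],
  [[0,0,-20],0],
  [[0,0,-25],0],
  [[0,0,-25],0],
  [[0,0,-25],0],
  [[0,0,0],0],
  [[0,0,0],0],
  [[0,0,0],0],
])

```text
clock: 7.5
position: [0.5166, -0.1525, 0.3995]
ee_rot: [0.012, 0.835, 0.55, 0.002]
contact_force: [-0.6, -0.0, 0.1]
width: 0.0849
```

```bash
python3 - <<'E'
from h import *
s=manip.get_state();im=manip.get_image('wrist');i2=manip.get_image('side');t=manip.get_image('top')
print(s['clock'],s['position'],s['contact_force'],s['width'])
u=wproj(im,s,(.504,-.152,.118));print(u)
x,y=map(int,u);x0,y0=max(x-65,0),max(y-65,0)
a=cv2.resize(im['frame'][y0:y0+130,x0:x0+130],(400,400),interpolation=2);b=cv2.resize(i2['frame'][140:270,240:340],(400,520),interpolation=2)
c=np.zeros((520,800,3),np.uint8);c[:400,:400]=a;c[:520,400:]=b;cv2.imwrite('pics/w6.png',cv2.convertScaleAbs(c,alpha=1.5))
E
```

```text
7.5 [ 0.51656473 -0.15252524  0.3995414 ] [-0.56971489 -0.04859133  0.1245055 ] 0.08493135653177704
(np.float64(317.16817426072214), np.float64(182.06819802762163))
```

View pics/w6.png

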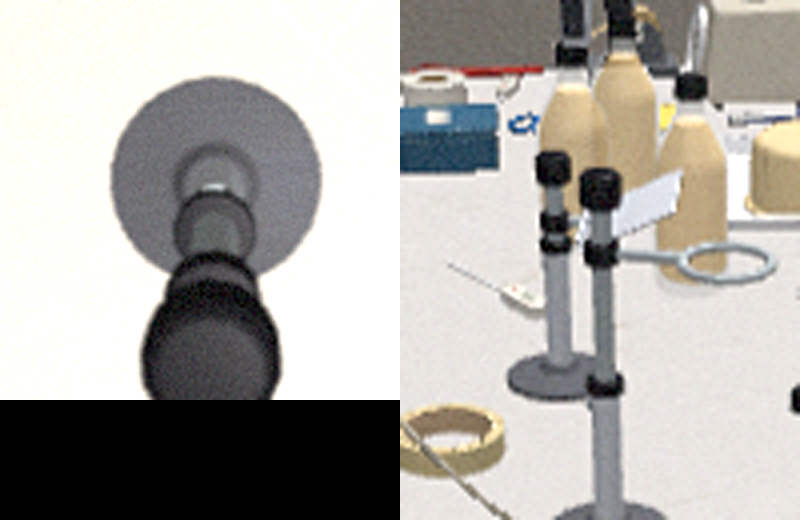

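The mast stays up, the pin is still visible at (213,188), the gripper is clear, and the sheet stand hasn't moved.

```bash
python3 -c "
from rig import manip
print(manip.sign_off())"
```

```text
the job is handed in; nothing more can be done
None
```

I gripped the knob of the grey ring stand from above, pulled its mast up about 70 mm from where it started, let go, backed off and handed the job in at about 7.5 s.

- **Lock:** the steel button was visible outside the tube under its collar, both before and after I let go. I could not measure how far it stands out.
- **Mast height:** it stayed up with the gripper clear. By estimate it started about 18 mm up, so it should now be near the 90 mm lock. I did not measure the final height directly.
- **Sheet stand:** it looked unchanged in the side view, and the arm never touched it. The arm did pass over it.
- **Forces:** the largest wrist force at the end of any move was about 13 N, and it was about zero after release.
- **Disagreements:** the grip read 29.5 mm on a 32 mm knob. Some moves ended up to about 12 mm off target, and I corrected those before closing. Neither affected the pull.

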